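# Reassemble the bench filter press after washing

### The arm

A 6-joint arm with a two-finger parallel gripper is mounted at the origin on the work surface. World frame = base frame: x ahead of the robot, y to its left, z up, the work surface at z = 0. Lengths are in mm, angles in rad, forces in N, time in s.
With the tool pointing down it reaches from about 350 to 875 mm from the base axis. Payload 4.2 kg.
Tool frame: the origin (TCP) lies at the very end of the fingers, on their centre line; the grasp point (between the pads) lies arm.grip_point_offset behind it (arm.grip_point_offset is the distance from the TCP to the grasp point, in mm); z points along the fingers, y is the line along which they close (so a half turn about z gives the same grasp; the last joint's range is limited). The gripper opens to 85 mm and grips with 20 to 120 N. Pads are 22 mm wide; open, the fingers measure 114 mm over their backs; the gripper's body (76 mm by 85 mm) begins 54 mm behind the grasp point. The pads swing forward as they close: fully open they stand 13 mm farther back than shut.
Start: joints at [1.554, 0.385, 0.008, 0, -1.194, -0.259], TCP at [170.166, 601.367, 231.312] pointing down, gripper open.
Joint ranges: [-3.14, 3.14], [-1.21, 2.06], [-1.07, 1.41], [-3.16, 2.05], [-2.99, -0.16], [-3.1, 3.1]. Speed limits (rad/s): [2.79, 2.79, 3.14, 3.14, 3.14, 3.14].

### API

Orientations are given as a unit quaternion [x, y, z, w].
In Python, from bench import arm, cams, ticket gives the robot as it stands.
- The arm moves only by the tool servo_tool, never from a script. Its argument "commands" is a list that holds one entry, the list of rows, each a list of 7 numbers: the closure in counts, from 0 (fully open) to 255 (shut), then the shift along the tool's x, y, z in m, then the turn, a rotation vector about the tool's x, y, z in degrees. In form: [[[grip, x, y, z, ax, ay, az], ...]]. A call has 1 to 10 rows; each row shifts and turns the commanded pose from where the row before left it, along the tool's axes as they then stand; what a row does not reach is not made up. A row lasts 1/12 s, in which the tool goes at most 41.7 mm and 7.16 degrees, less where a joint would pass 70% of its speed; a pose out of reach is approached as far as the arm can. A call with a gripper value outside its range is refused whole. The fingers move at their own pace and stop on an object; the grip force is fixed at half the most. Time passes only in rows, so rows that do not move let the fingers close. It gives the time, the measured TCP pose, the force, the opening and the grip force at its end, in the units of the state.
- arm.read_state(): the state, without advancing time (a new reading comes with each control period).
- cams.get_image(name): name is "scene" or "side" or "wrist"; returns a dict with "frame" (400x640x3 uint8, blue, green, red), "K" (3x3 intrinsics, pixels), "T" (4x4, takes a point from camera to world coordinates). Camera axes: x right, y up, looking along -z (the intrinsics and any distortion apply to the point x, -y, -z); pixel columns grow to the right and rows downward; lengths in mm; the calibration is good to about 2 mm. A picture is of the moment at which its call begins. There is no depth.
- ticket.job_done(): hands the job in; it is judged then, once.
The state is a dict: "clock": time; "joints": joint angles; "joint_vel": joint speeds; "joint_efforts": joint torques, N m; "position": TCP position; "ee_rot": TCP orientation; "contact_force": force on the tool from outside, world axes, zero at the start; "wrist_torque": the same for the moment, N m; "gripper_width": finger opening in mm; "grasp_force": force on a finger pad.
Only numpy, scipy, OpenCV 4.12 (cv2) and the standard library are available. Lean on these libraries where they do the work, as an engineer would, in place of code of your own. Each camera call takes 0.05 s, during which the arm holds its last target. There are 200 camera calls.

### The job

The filter plates have been washed: open the blue filter press by drawing its follower back, hang every plate from the draining stand on the two side bars between the head and the follower, then push the follower up snug so that the plates stand packed face to face against the head with no gaps. Also turn the red peak-pointer knob on the pressure gauge back to its zero stop for the next run. Let go of everything, and leave the wrench, the yellow can and the red bin where they are.

Things in the scene. Friction and masses are not known exactly. Their poses are not given: they have to be found in the camera images.
- press: Blue bench filter press, fixed, 190 mm wide (x), 430 mm long (y). Origin on the table under the middle of the head's inner face, z up. The head (fixed end plate, top 148 mm above the table) fills y 0 to 38 mm; plates pack against its face y = 0, towards -y. Gauge, 92 mm across, face up 150 mm above the table, centred at y +108 mm.
- bars (a point): Point on the press midway between its two side bars, level with their flat tops (105 mm above the table), axes as the press. The bars run along y at x = +-79 mm, 18 mm wide, inside faces 140 mm apart, free from the head at y = 0 to -243 mm (press frame). This point is at press y = -120 mm.
- tail (a point): Middle of the top of the press's tail cross-piece (24 mm thick, 119 mm above the table, at press y = -255 mm). It carries the closing screw, run back and not used in this job; its black handwheel, 122 mm across, stands 42 mm beyond (-y), top 147 mm above the table.
- follower (a joint): Opening of the press in m: gap from the head's face to the follower's face. 0 = against the head, 0.19 = fully open at its end stop; grows as the follower moves to the press's -y. About 3 N of friction; it stays where it is left. Starts nearly closed. Pushing a full pack of plates along takes up to about 20 N.
- follower_grip (a point): Middle of the follower's black hand grip, 167 mm above the table: upright block 40 mm wide (press x), 22 mm thick (press y), from 142 to 180 mm above the table. Grip it across the 40 mm to draw or push. The follower is a blue slab 30 mm thick, 143 mm high, riding on the bars; its plate-side face lies 15 mm to the press's +y of this point.
- follower_face (a point): Middle of the follower's plate-side face, 93 mm above the table; axes as the press's.
- peak_pointer (a joint): Angle of the red peak pointer in rad: 0 = on its zero stop (green tick), grows clockwise seen from above, to 4.71; so it is turned back counter-clockwise. Slight friction holds it where it is left.
- peak_grip (a point): On the axis of the red wing knob of the peak pointer, 172 mm above the table. The wing is 34 mm long, 12 mm thick, from 158 to 186 mm above the table, and turns with the pointer; at joint value 0 its length lies along the direction 225 degrees counter-clockwise from the press's x axis (the diagonal of -x and -y), at value q along 225 degrees minus q.
- stand: Draining stand of steel bar, fixed, 290 mm long (its x), over a blue drip mat. Origin on the table at its middle. Two rails along x at y = +-79 mm, 18 mm wide, flat tops 85 mm above the table, with end stops 99 mm high at x = +-142 mm. The plates hang on the rails by their lugs, undersides 23 mm above the table.
- plate1: White filter plate, 0.3 kg (3 to 5 alike are there; None = absent): 26 mm thick (x), 130 wide (y), 100 high (z). Origin: middle of the underside. Grip it by the block on top, 40 mm wide (y), 22 thick, 99 to 137 mm up. A lug each side reaches y = +-90 mm, flat underside 62 mm up. In the press: lugs on the bars, 5 mm play each side, x along press y (either way), underside 43 mm over the table.
- plate2: White filter plate, 0.3 kg (3 to 5 alike are there; None = absent): 26 mm thick (x), 130 wide (y), 100 high (z). Origin: middle of the underside. Grip it by the block on top, 40 mm wide (y), 22 thick, 99 to 137 mm up. A lug each side reaches y = +-90 mm, flat underside 62 mm up. In the press: lugs on the bars, 5 mm play each side, x along press y (either way), underside 43 mm over the table.
- plate3: White filter plate, 0.3 kg (3 to 5 alike are there; None = absent): 26 mm thick (x), 130 wide (y), 100 high (z). Origin: middle of the underside. Grip it by the block on top, 40 mm wide (y), 22 thick, 99 to 137 mm up. A lug each side reaches y = +-90 mm, flat underside 62 mm up. In the press: lugs on the bars, 5 mm play each side, x along press y (either way), underside 43 mm over the table.
- plate4: White filter plate, 0.3 kg (3 to 5 alike are there; None = absent): 26 mm thick (x), 130 wide (y), 100 high (z). Origin: middle of the underside. Grip it by the block on top, 40 mm wide (y), 22 thick, 99 to 137 mm up. A lug each side reaches y = +-90 mm, flat underside 62 mm up. In the press: lugs on the bars, 5 mm play each side, x along press y (either way), underside 43 mm over the table.
- plate5: White filter plate, 0.3 kg (3 to 5 alike are there; None = absent): 26 mm thick (x), 130 wide (y), 100 high (z). Origin: middle of the underside. Grip it by the block on top, 40 mm wide (y), 22 thick, 99 to 137 mm up. A lug each side reaches y = +-90 mm, flat underside 62 mm up. In the press: lugs on the bars, 5 mm play each side, x along press y (either way), underside 43 mm over the table.
- wrench: Bystander: steel wrench 200 mm long lying on the table; leave it alone.
- cleaner: Bystander: yellow can, 64 mm across, 150 mm high, standing on the table; leave it alone.
- bin: Bystander: open red parts bin, 150 x 110 x 60 mm; leave it alone.
Mind the look-alikes: they are no part of the job. Leave any purple look-alike of the plate5 alone. What is shaped like the plate1 but purple is not meant.

How it is judged:
By the outcome, as a careful person would: the job done as asked, in the order asked, and still so for the second after the job is handed in, with the robot touching nothing.
Of plate1, plate2, plate3, plate4, plate5 only 3 to 5 are there at a start; the rules pass over those that are not, and their reading is None.
At some moment in a run one of plate1, plate2, plate3, plate4, plate5 may be knocked a few centimetres aside while the robot is not near it.
Once in a run the grip may slacken for a moment while it holds something.
It also fails if it takes over 210 s, if anything falls off the work surface, if the arm or the gripper's body presses on something with over 40 N, if the wrist force passes 120 N, or if a joint passes its speed limit or range.

## Working session

There is one attempt and no reset: what is moved stays moved. The work goes in short steps, Python scripts to look and compute and a tool call to move; the robot and the scene stay as the last step left them, time stands still between calls to the robot, and variables do not carry over. Pictures are saved under pics/ and viewed, at most 14 in all, crops included, and the job is handed in when it is done.

Besides the shell and the picture viewer there is one more tool, called after ">>>" as name(argument=value, ...) on one line, values as JSON. servo_tool: Moves the arm, as the interface text tells. Its arguments: {"type":"object","properties":{"commands":{"type":"array","items":{"type":"array","items":{"type":"array","items":{"type":"number"}}}}},"required":["commands"]}

```bash
mkdir -p pics; ls; python3 - <<'E'
from bench import arm,cams
import cv2
print(arm.read_state(), arm.grip_point_offset)
for n in("scene","side"):
    d=cams.get_image(n); cv2.imwrite(f"pics/{n}0.png",d["frame"]); print(n,d["K"].tolist(),d["T"].round(3).tolist(),[k for k in d])
E
```

```text
pics
{'clock': 0.0, 'joints': array([ 1.55361815e+00,  3.85578235e-01,  6.61016696e-03, -5.03043338e-04,
       -1.19395173e+00, -2.58591071e-01]), 'joint_vel': array([-0.00026789,  0.00057766, -0.00034123,  0.00257172, -0.00160304,
        0.00088137]), 'joint_efforts': array([-1.77673073e-04, -3.92292058e+01,  1.88403082e+01,  4.18603867e+00,
       -4.57583112e-03,  5.02825941e-07]), 'position': array([170.00654678, 600.83454694, 230.20174145]), 'ee_rot': array([ 9.90495621e-01, -1.37539965e-01, -1.04226018e-04,  1.08215766e-03]), 'contact_force': array([ 0.29051006, -0.85596712, -0.33840411]), 'wrist_torque': array([-0.02373707,  0.02440288, -0.03989657]), 'grasp_force': 0.0, 'gripper_width': 85.56042000516375} 18.700000000000003
scene [[414.9015030810511, 0.0, 321.07332389097724], [0.0, 414.9015030810511, 199.421710262356], [0.0, 0.0, 1.0]] [[0.321, -0.58, 0.749, 1497.488], [0.947, 0.197, -0.253, -390.197], [-0.001, 0.79, 0.612, 885.976], [0.0, 0.0, 0.0, 1.0]] ['frame', 'K', 'T']
side [[416.0312385125841, 0.0, 317.0472666521508], [0.0, 416.0312385125841, 194.7654903966366], [0.0, 0.0, 1.0]] [[-0.943, 0.249, -0.219, 300.598], [-0.332, -0.676, 0.658, 784.328], [0.016, 0.693, 0.721, 1033.123], [0.0, 0.0, 0.0, 1.0]] ['frame', 'K', 'T']
```

View pics/scene0.png

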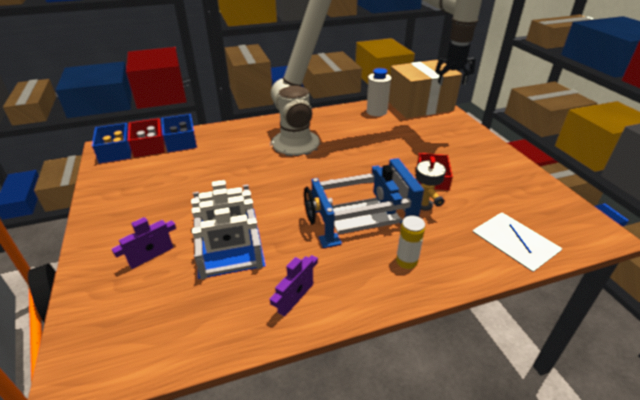

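View pics/side0.png

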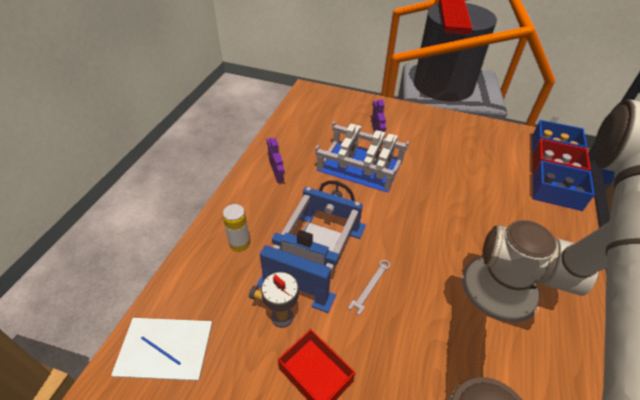

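The scene view shows the stand with white plates at (225,230), two purple look-alikes at (145,245) and (295,285), and the press at (370,205) with its head to the right. The side view shows the stand at (362,155), the press at (310,245) and the gauge at (280,290). I'll enlarge the press and the stand.

```bash
python3 - <<'E'
import cv2,numpy as np
a=cv2.imread("pics/scene0.png");b=cv2.imread("pics/side0.png")
r=lambda c:cv2.resize(c,(400,300),interpolation=cv2.INTER_CUBIC)
# scale: 4,2.5 / 4, 2.5
m=np.vstack([np.hstack([r(a[175:280,180:320][:105,:140]),r(a[145:250,295:435+20][:,:160])]),np.hstack([r(b[110:200,305:425]),r(b[175:325,235:385+50])])])
cv2.imwrite("pics/m0.png",m)
E
```

```text
(no output)
```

View pics/m0.png

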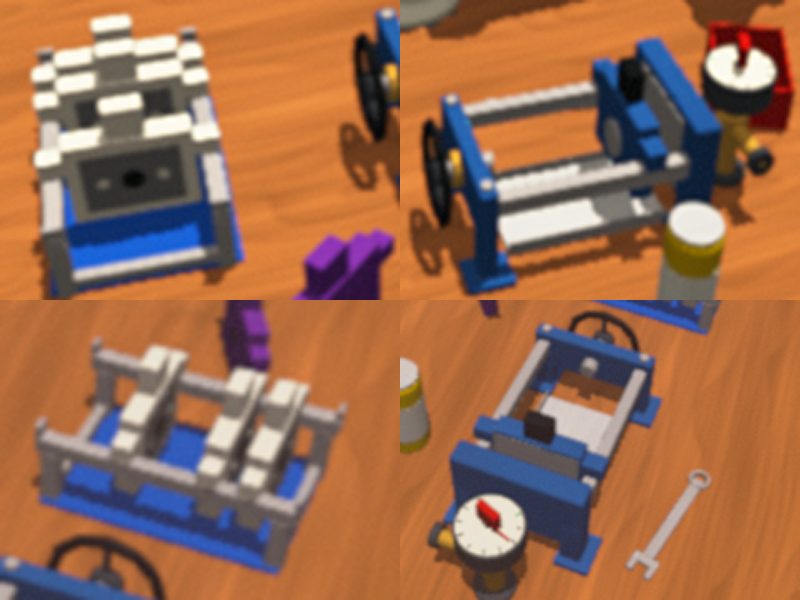

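```bash
cat > h.py <<'E'
import numpy as np,cv2
from scipy.optimize import least_squares
def proj(P,K,T):
    P=np.atleast_2d(P); c=(P-T[:3,3])@T[:3,:3]; u=np.c_[c[:,0],-c[:,1],-c[:,2]]@K.T
    return u[:,:2]/u[:,2:]
def place(p,P):
    c,s=np.cos(p[2]),np.sin(p[2]); P=np.atleast_2d(P).astype(float)
    return P@np.array([[c,-s,0],[s,c,0],[0,0,1]]).T+[p[0],p[1],0]
def ray(px,z,K,T):
    d=np.array([(px[0]-K[0,2])/K[0,0],-(px[1]-K[1,2])/K[1,1],-1]);d=T[:3,:3]@d
    return T[:3,3]+d*(z-T[2,3])/d[2]
E
python3 - <<'E'
from h import *
from bench import cams,arm
S={n:cams.get_image(n) for n in("scene","side","wrist")}
cv2.imwrite("pics/w0.png",S["wrist"]["frame"])
import pickle;pickle.dump(S,open("S.pkl","wb"))
R=lambda n,px,z:ray(px,z,S[n]["K"],S[n]["T"])
for nm,z,a,b in[("gauge",150,(431,168.8),(279,287.5)),("grip",180,(387.4,166.7),(305,231)),("tail",119,(322.2,194),(333.5,197.5))]:
    print(nm,R("scene",a,z).round(),R("side",b,z).round())
for px in[(195.7,193.2),(245.5,187.2),(257,232.7)]:print("st sc",R("scene",px,99).round())
for px in[(334.1,122.9),(317,147.5),(407,143)]:print("st si",R("side",px,99).round())
print(S["wrist"]["K"],S["wrist"]["T"].round(3))
E
```

```text
gauge [559. 298. 150.] [552. 304. 150.]
grip [544. 148. 180.] [546. 141. 180.]
tail [535. -62. 119.] [528. -57. 119.]
st sc [ 377. -430.   99.]
st sc [ 396. -275.   99.]
st sc [ 622. -285.   99.]
st si [ 648. -442.   99.]
st si [ 661. -285.   99.]
st si [ 369. -420.   99.]
[[300.27484448   0.         321.04477486]
 [  0.         300.27484448 202.8982229 ]
 [  0.           0.           1.        ]] [[-2.73000e-01  9.11000e-01  3.09000e-01  2.49665e+02]
 [-9.62000e-01 -2.59000e-01 -8.60000e-02  5.79571e+02]
 [ 2.00000e-03 -3.21000e-01  9.47000e-01  3.73224e+02]
 [ 0.00000e+00  0.00000e+00  0.00000e+00  1.00000e+00]]
```

View pics/w0.png

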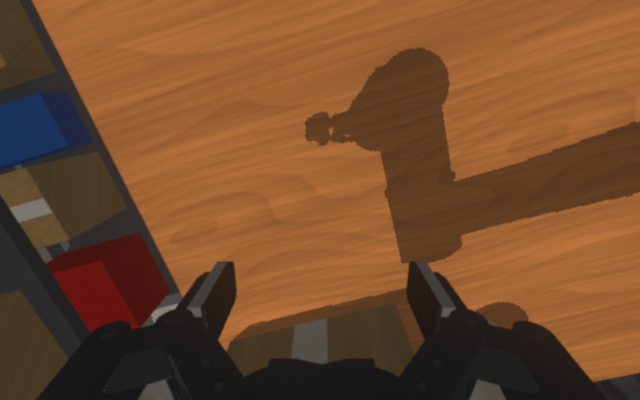

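Three white plates are on the stand. The press lies along world y (yaw about −3.6°), with its origin near (549,193), and the stand is centred near (513,−355). The wrist view shows only bare table and the fingers at the bottom (rows >260). I'll move the wrist camera over the press.

>>> servo_tool(commands=[[[0,0,0,-0.017,0,0,7.1],[0,0,0,-0.017,0,0,7.1],[0,0,0,-0.017,0,0,7.1],[0,0,0,-0.017,0,0,7.1],[0,0,0,-0.017,0,0,7.1],[0,0,0,-0.017,0,0,7.1],[0,0,0,-0.017,0,0,7.1],[0,0,0,-0.017,0,0,7.1],[0,0,0,-0.017,0,0,7.1],[0,0,0,-0.017,0,0,7.1]]])

```text
clock: 1.08
position: [170.1, 601.2, 402.0]
ee_rot: [0.724, -0.689, 0.0, 0.0]
contact_force: [-0.5, 0.6, -0.4]
gripper_width: 85.4
grasp_force: 0.0
```

>>> servo_tool(commands=[[[0,0,0,0,0,0,6.8],[0,0.029,-0.025,0,0,0,0],[0,0.029,-0.025,0,0,0,0],[0,0.029,-0.025,0,0,0,0],[0,0.029,-0.025,0,0,0,0],[0,0.029,-0.025,0,0,0,0],[0,0.029,-0.025,0,0,0,0],[0,0.029,-0.025,0,0,0,0],[0,0.029,-0.025,0,0,0,0],[0,0.029,-0.025,0,0,0,0]]])

```text
clock: 1.92
position: [378.9, 324.9, 401.5]
ee_rot: [-0.685, 0.729, 0.0, 0.0]
contact_force: [0.2, 0.7, -0.6]
gripper_width: 85.5
grasp_force: 0.0
```

>>> servo_tool(commands=[[[0,0.029,-0.025,0,0,0,0],[0,0.029,-0.025,0,0,0,0],[0,0.029,-0.025,0,0,0,0],[0,0.029,-0.025,0,0,0,0],[0,0.029,-0.025,0,0,0,0],[0,0.029,-0.025,0,0,0,0],[0,0.029,-0.025,0,0,0,0],[0,0,0,0,0,0,0],[0,0,0,0,0,0,0]]])

```text
clock: 2.67
position: [541.0, 111.5, 400.4]
ee_rot: [-0.683, 0.73, 0.0, -0.001]
contact_force: [-0.3, 0.8, -0.6]
gripper_width: 85.5
grasp_force: 0.0
```

```bash
cat >> h.py <<'E'
def snap(n,f):
    from bench import cams
    import pickle
    d=cams.get_image(n);cv2.imwrite(f"pics/{f}.png",d["frame"]);pickle.dump((d["K"],d["T"]),open(f"pics/{f}.pkl","wb"));return d
def cal(f):
    import pickle;return pickle.load(open(f"pics/{f}.pkl","rb"))
E
python3 - <<'E'
from h import *
from bench import arm
d=snap("wrist","w1");s=arm.read_state();print(s["clock"],s["position"],s["joints"].round(2))
E
```

```text
2.7167 [540.36704846 112.4858478  400.79534296] [ 0.5   0.19  0.15 -0.   -1.53 -0.56]
```

View pics/w1.png

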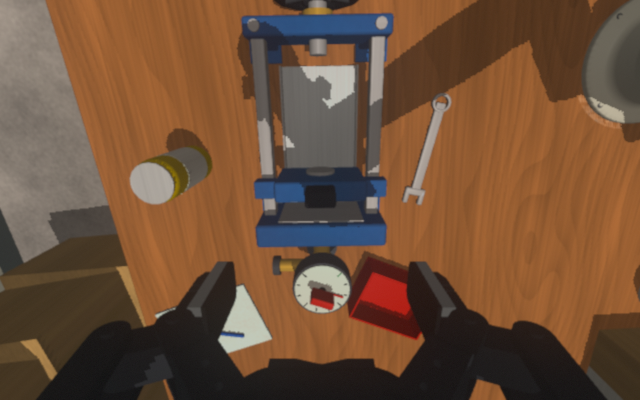

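The wrist view shows the tail at row ~20, its bolt heads at (253,26) and (382,23), the follower with its black grip at ~(320,195), the head at row ~232 and the gauge at (321,284) with a red wing below it. I'll measure these with masks.

```bash
python3 - <<'E'
from h import *
K,T=cal("w1");im=cv2.imread("pics/w1.png");hsv=cv2.cvtColor(im,cv2.COLOR_BGR2HSV)
H,S_,V=[hsv[...,i].astype(int) for i in range(3)]
blue=(abs(H-110)<14)&(S_>120)&(V>40)
def ext(r):
    c=np.where(blue[r,200:420])[0]+200;return (c.min(),c.max()) if len(c) else None
for r in [10,13,16,19,22,25,28,31,34,37,40,178,182,186,190,194,200,210,215,220,224,228,232,236,240,244,248]:print(r,ext(r),V[r,285])
# gauge white disc
w=((S_<70)&(V>150)).astype(np.uint8);w[:240]=0;w[330:]=0;w[:,:285]=0;w[:,360:]=0
red=((H<8)|(H>172))&(S_>130)
r=red.copy();r[:250]=0;r[320:]=0;r[:,:290]=0;r[:,352:]=0
ys,xs=np.where(r);print("red",xs.min(),xs.max(),ys.min(),ys.max())
hull=cv2.convexHull(cv2.findNonZero(w));e=cv2.fitEllipse(hull);print("gauge",e,ray(e[0],150,K,T))
dk=(V<45);d=dk[180:212,300:342];ys,xs=np.where(d);print("grip",xs.min()+300,xs.max()+300,ys.min()+180,ys.max()+180)
c=lambda a:cv2.resize(a,None,fx=6,fy=6,interpolation=cv2.INTER_CUBIC)
cv2.imwrite("pics/c1.png",np.hstack([c(im[250:320,285:357]),c(im[170:240,288:342])]))
for px in[(253,26),(382,23)]:print(ray(px,119,K,T).round(1))
E
```

```text
10 None 138
13 None 138
16 (np.int64(272), np.int64(391)) 109
19 (np.int64(243), np.int64(391)) 126
22 (np.int64(243), np.int64(391)) 126
25 (np.int64(269), np.int64(391)) 126
28 (np.int64(276), np.int64(391)) 126
31 (np.int64(278), np.int64(391)) 127
34 (np.int64(283), np.int64(370)) 110
37 None 56
40 None 49
178 None 57
182 (np.int64(256), np.int64(385)) 82
186 (np.int64(255), np.int64(385)) 132
190 (np.int64(256), np.int64(384)) 132
194 (np.int64(256), np.int64(384)) 129
200 (np.int64(276), np.int64(304)) 127
210 None 67
215 None 67
220 None 74
224 (np.int64(303), np.int64(383)) 61
228 (np.int64(257), np.int64(385)) 120
232 (np.int64(257), np.int64(384)) 123
236 (np.int64(257), np.int64(384)) 121
240 (np.int64(258), np.int64(384)) 121
244 (np.int64(258), np.int64(381)) 119
248 None 135
red 311 351 289 317
gauge ((321.7109375, 288.8913269042969), (46.55198669433594, 54.34332275390625), 88.45246887207031) [552.10011488 300.79884649 150.        ]
grip 305 335 185 207
[613.3 -64.5 119. ]
[453.2 -57.1 119. ]
```

View pics/c1.png

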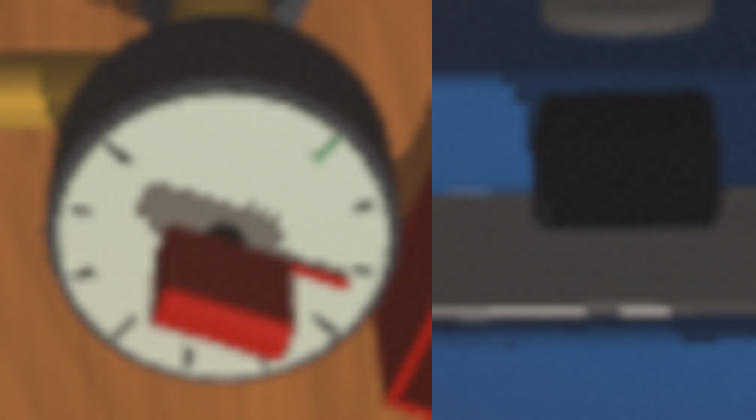

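```bash
cat >> h.py <<'E'
PRESS=(546.5,193.3,np.radians(-3.0))
E
python3 - <<'E'
from h import *
K,T=cal("w1")
g=ray((320,207.5),180,K,T);b=ray((320,185),143,K,T);print(g,b)
p=place((0,0,-PRESS[2]),g-[PRESS[0],PRESS[1],0]);print("grip +y edge in press",p, place((0,0,-PRESS[2]),b-[PRESS[0],PRESS[1],0]))
P=place(PRESS,[[0,0,148],[0,38,148],[0,-255,119],[0,108,150]]);print(proj(P,K,T))
for px in[(257,247),(384.5,247)]:print(ray(px,148,K,T).round(1))
from bench import arm
s=arm.read_state();print(s["position"],s["ee_rot"])
E
```

```text
[544.98220097 158.34258629 180.        ] [543.66257322 138.59485558 143.        ]
grip +y edge in press [[  0.31381074 -34.98894125 180.        ]] [[ 2.95078636e-02 -5.47786724e+01  1.43000000e+02]]
[[320.62536487 223.19364684]
 [321.01763764 247.27598762]
 [317.49748003  23.97943014]
 [321.69219508 289.0905942 ]]
[641.7 224.4 148. ]
[455.9 237.1 148. ]
[540.36704846 112.4858478  400.79534296] [-6.83859555e-01  7.29613484e-01  2.93721863e-04 -4.30983326e-04]
```

Press pose: origin (546.5,193.3), yaw −3.0°. The gauge and tail reproject within 1 px, and the follower opening is ≈30 mm. I'll grip the follower.

>>> servo_tool(commands=[[[0,-0.018,-0.001,0.03,0,0,-0.7],[0,-0.018,-0.001,0.03,0,0,0],[0,0,0,0.04,0,0,0],[0,0,0,0.04,0,0,0],[0,0,0,0.04,0,0,0],[0,0,0,0.03,0,0,0],[0,0,0,0.02,0,0,0],[0,0,0,0.01,0,0,0],[0,0,0,0.01,0,0,0],[0,0,0,0,0,0,0]]])

```text
clock: 3.55
position: [543.5, 149.6, 150.3]
ee_rot: [-0.689, 0.724, 0.0, -0.001]
contact_force: [-1.0, 1.5, -0.5]
gripper_width: 85.1
grasp_force: 0.0
```

>>> servo_tool(commands=[[[255,0,0,0,0,0,0],[255,0,0,0,0,0,0],[255,0,0,0,0,0,0],[255,0,0,0,0,0,0],[255,0,0,0,0,0,0],[255,0,0,0,0,0,0],[255,0,0,0,0,0,0],[255,0,0,0,0,0,0],[255,0,0,0,0,0,0],[255,0,0,0,0,0,0]]])

```text
clock: 4.38
position: [544.7, 149.2, 152.8]
ee_rot: [-0.689, 0.725, -0.0, 0.001]
contact_force: [-1.9, 0.3, 6.6]
gripper_width: 39.1
grasp_force: 64.3
```

Gripped (39 mm). I'll draw it back 155 mm.

>>> servo_tool(commands=[[[255,0.008,0,-0.003,0,0,0],[255,0.017,0,0,0,0,0],[255,0.02,0,0,0,0,0],[255,0.02,0,0,0,0,0],[255,0.02,0,0,0,0,0],[255,0.02,0,0,0,0,0],[255,0.02,0,0,0,0,0],[255,0.02,0,0,0,0,0],[255,0.01,0,0,0,0,0],[255,0,0,0,0,0,0]]])

```text
clock: 5.22
position: [536.8, -7.5, 152.9]
ee_rot: [-0.688, 0.725, -0.0, 0.0]
contact_force: [5.1, -3.1, -11.7]
gripper_width: 38.7
grasp_force: 64.2
```

>>> servo_tool(commands=[[[0,0,0,0,0,0,0],[0,0,0,0,0,0,0],[0,0,0,0,0,0,0],[0,0,0,0,0,0,0],[0,0,0,0,0,0,0],[0,0,0,-0.03,0,0,0],[0,0,0,-0.04,0,0,0],[0,0,0,-0.03,0,0,7],[0,0,0,-0.03,0,0,7],[0,0,0,-0.03,0,0,7]]])

```text
clock: 6.05
position: [536.0, -5.6, 316.4]
ee_rot: [-0.543, 0.84, -0.0, 0.0]
contact_force: [1.2, -0.3, 0.2]
gripper_width: 84.9
grasp_force: 0.0
```

>>> servo_tool(commands=[[[0,0,0,-0.03,0,0,7],[0,0,0,-0.03,0,0,7],[0,0,0,-0.03,0,0,7],[0,0,0,0,0,0,7],[0,0,0,0,0,0,7],[0,0,0,0,0,0,7],[0,0,0,0,0,0,7],[0,0,0,0,0,0,7],[0,0,0,0,0,0,7],[0,0,0,0,0,0,6.5]]])

```text
clock: 6.88
position: [536.2, -5.6, 404.6]
ee_rot: [0.032, 0.999, 0.0, 0.0]
contact_force: [-0.4, 0.5, -0.4]
gripper_width: 85.1
grasp_force: 0.0
```

>>> servo_tool(commands=[[[0,0.0085,-0.0385,0,0,0,0],[0,0.0085,-0.0385,0,0,0,0],[0,0.0085,-0.0385,0,0,0,0],[0,0.0085,-0.0385,0,0,0,0],[0,0.0085,-0.0385,0,0,0,0],[0,0.0085,-0.0385,0,0,0,0],[0,0.0085,-0.0385,0,0,0,0],[0,0.0085,-0.0385,0,0,0,0],[0,0.0085,-0.0385,0,0,0,0],[0,0,0,0,0,0,0]]])

```text
clock: 7.72
position: [437.4, -351.9, 403.7]
ee_rot: [0.033, 0.999, -0.0, -0.001]
contact_force: [-0.1, 1.0, 0.0]
gripper_width: 85.2
grasp_force: 0.0
```

```bash
python3 - <<'E'
from h import *
from bench import arm
d=snap("wrist","w2");s=arm.read_state();print(s["clock"],s["position"],s["ee_rot"],s["joints"].round(2))
snap("side","s2")
E
```

```text
7.7667 [ 438.15287521 -349.71003662  403.73348052] [ 3.22358879e-02  9.99480074e-01  1.64249932e-04 -6.34228498e-04] [-0.38  0.21  0.18  0.   -1.54 -1.25]
```

View pics/w2.png

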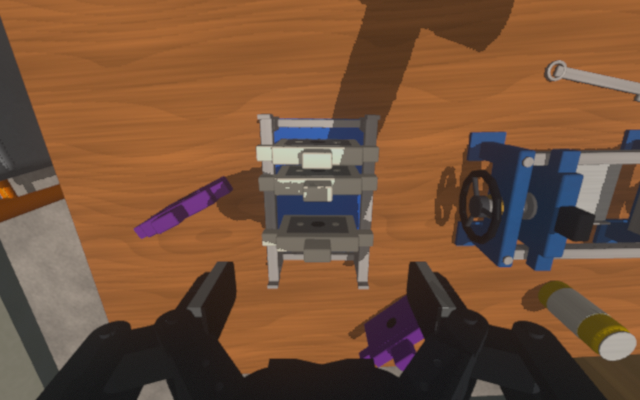

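White plates' blocks are at (317,158), (318,190) and (317,250), all on the stand rails. The purple look-alikes at (180,208) and (395,330) stand off the stand, so they aren't meant. One enlarged crop to confirm.

```bash
python3 - <<'E'
from h import *
im=cv2.imread("pics/w2.png");c=cv2.resize(im[105:295,245:395],None,fx=3.15,fy=3.15,interpolation=cv2.INTER_CUBIC)
cv2.imwrite("pics/c2.png",c)
E
```

```text
(no output)
```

View pics/c2.png

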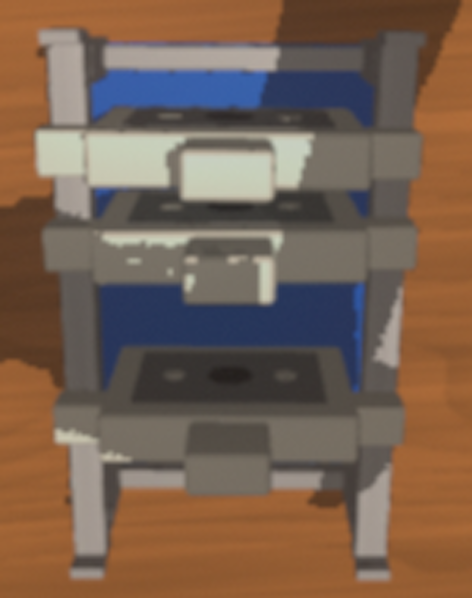

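```bash
python3 - <<'E'
from h import *
K,T=cal("w2");r=lambda x,y,z:ray((245+x/3.15,105+y/3.15),z,K,T).round(1)
for n,x0,x1,y0,y1 in[("A",182,274,152,201),("B",185,274,255,305),("C",187,270,455,494)]:
    print(n,r((x0+x1)/2,(y0+y1)/2,160),"w",r(x1,y1,160)-r(x0,y1,160),"t",r(x0,y1,160)-r(x0,y0,160))
for n,l,rr,y0,y1 in[("A",38,420,177,179),("B",45,415,269,270),("C",57,402,440,442)]:
    a,b=r(l,y0,97),r(rr,y1,97);print(n,"lugs",a,b,np.degrees(np.arctan2(b[0]-a[0],b[1]-a[1])))
for p in[(62,35),(403,37),(88,575),(373,573)]:print(r(*p,99))
E
```

```text
A [ 427.3 -355.4  160. ] w [ 2.5 38.1  0. ] t [20.2 -1.8  0. ]
B [ 471.7 -357.9  160. ] w [ 2.5 38.2  0. ] t [22.2 -1.8  0. ]
C [ 564.4 -364.8  160. ] w [ 2.5 38.2  0. ] t [20.  -1.7  0. ]
A lugs [ 433.2 -447.8   97. ] [ 446.2 -265.3   97. ] 4.074461059805667
B lugs [ 478.9 -450.5   97. ] [ 491.5 -268.    97. ] 3.949496045642871
C lugs [ 572.2 -456.4   97. ] [ 585.3 -275.5   97. ] 4.141883976712538
[ 368.9 -427.8   99. ]
[ 380. -273.   99.]
[ 654.1 -449.3   99. ]
[ 663.1 -292.7   99. ]
```

>>> servo_tool(commands=[[[0,-0.0318,-0.0016,0.025,0,0,0.3],[0,-0.0318,-0.0016,0.025,0,0,0],[0,-0.0318,-0.0016,0.025,0,0,0],[0,-0.0318,-0.0016,0.025,0,0,0],[0,0,0,0.04,0,0,0],[0,0,0,0.04,0,0,0],[0,0,0,0.04,0,0,0],[0,0,0,0.03,0,0,0],[0,0,0,0.016,0,0,0],[0,0,0,0.008,0,0,0]]])

```text
clock: 8.65
position: [565.2, -359.0, 126.9]
ee_rot: [0.031, 1.0, 0.001, -0.003]
contact_force: [0.3, 0.5, -0.1]
gripper_width: 85.2
grasp_force: 0.0
```

>>> servo_tool(commands=[[[0,0,0,0,0,0,0],[255,0,0,0,0,0,0],[255,0,0,0,0,0,0],[255,0,0,0,0,0,0],[255,0,0,0,0,0,0],[255,0,0,0,0,0,0],[255,0,0,0,0,0,0],[255,0,0,0,0,0,0],[255,0,0,0,0,0,0]]])

```text
clock: 9.4
position: [567.4, -362.6, 133.2]
ee_rot: [0.032, 0.999, -0.001, 0.002]
contact_force: [0.2, -0.7, 5.2]
gripper_width: 39.0
grasp_force: 62.2
```

Grasped. I'll lift, turn and carry it.

>>> servo_tool(commands=[[[255,0,0,-0.015,0,0,0],[255,0,0,-0.03,0,0,0],[255,0,0,-0.04,0,0,0],[255,0,0,-0.04,0,0,0],[255,0,0,-0.04,0,0,-5.7],[255,0,0,0,0,0,-7],[255,0,0,0,0,0,-7],[255,0,0,0,0,0,-7],[255,0,0,0,0,0,-7],[255,0,0,0,0,0,-7]]])

```text
clock: 10.23
position: [565.4, -360.9, 294.0]
ee_rot: [-0.32, 0.947, 0.001, -0.0]
contact_force: [0.2, 1.0, -2.5]
gripper_width: 38.9
grasp_force: 62.7
```

>>> servo_tool(commands=[[[255,0,0,0,0,0,-7],[255,0,0,0,0,0,-7],[255,0,0,0,0,0,-7],[255,0,0,0,0,0,-7],[255,0,0,0,0,0,-7],[255,0,0,0,0,0,-7],[255,0,0,0,0,0,-7],[255,0,0,0,0,0,0],[255,-0.03,0.003,0,0,0,0],[255,-0.038,0.0036,0,0,0,0]]])

```text
clock: 11.07
position: [563.4, -294.2, 293.4]
ee_rot: [-0.679, 0.734, 0.001, -0.001]
contact_force: [1.0, 0.5, -3.3]
gripper_width: 38.8
grasp_force: 62.7
```

>>> servo_tool(commands=[[[255,-0.038,0.0036,0,0,0,0],[255,-0.038,0.0036,0,0,0,0],[255,-0.038,0.0036,0,0,0,0],[255,-0.038,0.0036,0,0,0,0],[255,-0.038,0.0036,0,0,0,0],[255,-0.038,0.0036,0,0,0,0],[255,-0.038,0.0036,0,0,0,0],[255,-0.038,0.0036,0,0,0,0],[255,-0.038,0.0036,0,0,0,0],[255,-0.038,0.0036,0,0,0,0]]])

```text
clock: 11.9
position: [553.7, 90.1, 295.0]
ee_rot: [-0.681, 0.733, 0.001, -0.0]
contact_force: [0.6, -1.1, -3.0]
gripper_width: 38.8
grasp_force: 62.6
```

>>> servo_tool(commands=[[[255,-0.038,0.0036,0,0,0,0],[255,-0.03,0.0036,0,0,0,0],[255,0,0,0,0,0,0],[255,0,0,0,0,0,0],[255,0,0,0,0,0,0]]])

```text
clock: 12.32
position: [551.8, 156.5, 294.8]
ee_rot: [-0.681, 0.732, 0.0, -0.001]
contact_force: [0.4, -0.8, -3.1]
gripper_width: 38.8
grasp_force: 62.6
```

>>> servo_tool(commands=[[[255,-0.0165,0.0072,0.03,0,0,-1.1],[255,0,0,0.04,0,0,0],[255,0,0,0.02,0,0,0],[255,0,0,0.01,0,0,0],[255,0,0,0,0,0,0],[255,0,0,0,0,0,0]]])

```text
clock: 12.82
position: [547.3, 172.9, 196.3]
ee_rot: [-0.688, 0.725, -0.001, 0.001]
contact_force: [-0.4, 0.6, -2.5]
gripper_width: 38.9
grasp_force: 67.4
```

```bash
cat >> h.py <<'E'
def st(press=None):
    from bench import arm
    p=[];q=[]
    for _ in range(1):
        s=arm.read_state();p.append(s["position"]);q.append(s["ee_rot"])
    x,y=q[0][:2];yaw=np.degrees(2*np.arctan2(y,x));p=p[0]
    l=place((0,0,-PRESS[2]),p-[PRESS[0],PRESS[1],0])[0]
    print("t %.1f"%s["clock"],"pos",p.round(1),"yaw %.2f"%((yaw+180)%360-180),"in press",l.round(1),"F",s["contact_force"].round(1),"w %.1f"%s["gripper_width"])
E
python3 - <<'E'
from h import *
st();
d=snap("wrist","w3");cv2.imwrite("pics/w3c.png",d["frame"][:320])
snap("side","s3"); st()
E
```

```text
t 12.8 pos [547.3 172.9 196.3] yaw -92.99 in press [  1.9 -20.4 196.3] F [-0.4  0.6 -2.5] w 38.9
t 12.9 pos [547.9 173.6 197.7] yaw -92.95 in press [  2.4 -19.6 197.7] F [ 0.3  0.4 -2.3] w 38.7
```

View pics/w3c.png

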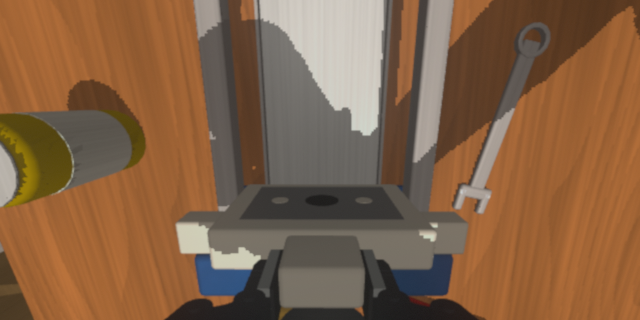

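The plate is held square between the bars, with its lugs over both bars (left lug ~(185,235), right ~(460,235)). I'll lower it and release.

>>> servo_tool(commands=[[[255,0,0.002,0.015,0,0,0],[255,0,0,0.015,0,0,0],[255,0,0,0.007,0,0,0],[255,0,0,0.004,0,0,0],[255,0,0,0.002,0,0,0],[255,0,0,0,0,0,0],[255,0,0,0,0,0,0]]])

```text
clock: 13.5
position: [545.1, 174.0, 153.3]
ee_rot: [-0.689, 0.725, -0.0, 0.001]
contact_force: [-0.2, 0.2, -2.6]
gripper_width: 39.0
grasp_force: 67.6
```

>>> servo_tool(commands=[[[255,0,0,0.0015,0,0,0],[255,0,0,0.0015,0,0,0],[255,0,0,0,0,0,0],[255,0,0,0,0,0,0]]])

```text
clock: 13.83
position: [545.1, 174.0, 153.1]
ee_rot: [-0.689, 0.725, -0.001, 0.001]
contact_force: [-5.5, -0.3, 11.9]
gripper_width: 39.3
grasp_force: 69.4
```

>>> servo_tool(commands=[[[0,0,0,0,0,0,0],[0,0,0,0,0,0,0],[0,0,0,0,0,0,0],[0,0,0,0,0,0,0],[0,0,0,0,0,0,0],[0,0,0,-0.02,0,0,0],[0,0,0,-0.04,0,0,0],[0,0,0,-0.04,0,0,6],[0,0,0,-0.04,0,0,7],[0,0,0,-0.04,0,0,7]]])

```text
clock: 14.67
position: [544.1, 173.4, 331.1]
ee_rot: [-0.55, 0.835, -0.0, -0.0]
contact_force: [0.1, 0.8, -0.8]
gripper_width: 85.4
grasp_force: 0.0
```

>>> servo_tool(commands=[[[0,0,0,-0.04,0,0,7],[0,0,0,-0.03,0,0,7],[0,0,0,0,0,0,7],[0,0,0,0,0,0,7],[0,0,0,0,0,0,7],[0,0,0,0,0,0,7],[0,0,0,0,0,0,7],[0,0,0,0,0,0,7],[0,0,0,0,0,0,7],[0,0,0,0,0,0,7]]])

```text
clock: 15.5
position: [544.4, 173.7, 399.0]
ee_rot: [0.028, 1.0, -0.0, -0.0]
contact_force: [-0.1, 0.1, 0.4]
gripper_width: 85.2
grasp_force: 0.0
```

>>> servo_tool(commands=[[[0,0.0054,-0.0408,0,0,0,1],[0,0.0054,-0.0408,0,0,0,0],[0,0.0054,-0.0408,0,0,0,0],[0,0.0054,-0.0408,0,0,0,0],[0,0.0054,-0.0408,0,0,0,0],[0,0.0054,-0.0408,0,0,0,0],[0,0.0054,-0.0408,0,0,0,0],[0,0.0054,-0.0408,0,0,0,0],[0,0.0054,-0.0408,0,0,0,0],[0,0.0054,-0.0408,0,0,0,0]]])

```text
clock: 16.33
position: [462.5, -231.7, 399.4]
ee_rot: [0.034, 0.999, -0.0, 0.0]
contact_force: [1.0, 0.5, 0.1]
gripper_width: 85.3
grasp_force: 0.0
```

>>> servo_tool(commands=[[[0,0.0054,-0.0408,0,0,0,0],[0,0.0054,-0.0408,0,0,0,0],[0,0.0054,-0.0408,0,0,0,0],[0,0,0,0,0,0,0],[0,0,0,0,0,0,0]]])

```text
clock: 16.75
position: [438.1, -352.8, 398.1]
ee_rot: [0.036, 0.999, 0.0, -0.001]
contact_force: [-0.7, 0.4, -0.0]
gripper_width: 85.6
grasp_force: 0.0
```

```bash
python3 - <<'E'
from h import *
d=snap("wrist","w4");st();e=snap("side","s4")
c=np.hstack([cv2.resize(d["frame"][100:290,235:390],None,fx=2.5,fy=2.5,interpolation=cv2.INTER_CUBIC),cv2.resize(e["frame"][110:300,245:400],None,fx=2.5,fy=2.5,interpolation=cv2.INTER_CUBIC)])
cv2.imwrite("pics/c4.png",c);print(c.shape)
E
```

```text
t 16.8 pos [ 438.6 -351.6  398.6] yaw 175.98 in press [ -79.2 -549.8  398.6] F [ 0.6 -0.6 -0.2] w 85.3
(475, 776, 3)
```

View pics/c4.png

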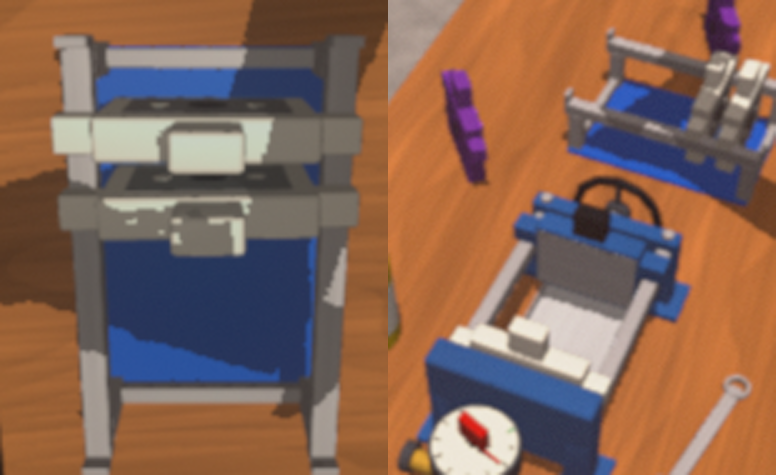

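Plate 1 hangs against the head and the follower is open. A and B are on the stand with block tops at crop (206,155) and (208,236). Re-measuring both.

```bash
python3 - <<'E'
from h import *
K,T=cal("w4");r=lambda x,y,z:ray((235+x/2.5,100+y/2.5),z,K,T).round(1)
print(r(206.5,155,160),r(208,236,160))
E
```

```text
[ 428.2 -355.6  160. ] [ 471.5 -358.1  160. ]
```

>>> servo_tool(commands=[[[0,-0.0167,-0.0021,0.03,0,0,0],[0,-0.0166,-0.0021,0.03,0,0,0],[0,0,0,0.04,0,0,0],[0,0,0,0.04,0,0,0],[0,0,0,0.04,0,0,0],[0,0,0,0.04,0,0,0],[0,0,0,0.025,0,0,0],[0,0,0,0.015,0,0,0],[0,0,0,0.006,0,0,0],[0,0,0,0,0,0,0]]])

```text
clock: 17.68
position: [471.9, -355.8, 132.3]
ee_rot: [0.033, 0.999, 0.0, -0.001]
contact_force: [0.6, 0.1, 0.3]
gripper_width: 85.7
grasp_force: 0.0
```

>>> servo_tool(commands=[[[0,0,0,0,0,0,0],[255,0,0,0,0,0,0],[255,0,0,0,0,0,0],[255,0,0,0,0,0,0],[255,0,0,0,0,0,0],[255,0,0,0,0,0,0],[255,0,0,0,0,0,0],[255,0,0,0,0,0,0],[255,0,0,0,0,0,0]]])

```text
clock: 18.43
position: [472.6, -358.0, 134.8]
ee_rot: [0.034, 0.999, -0.001, 0.001]
contact_force: [-0.4, 0.5, 6.2]
gripper_width: 38.8
grasp_force: 62.3
```

>>> servo_tool(commands=[[[255,0,0,-0.02,0,0,0],[255,0,0,-0.04,0,0,0],[255,0,0,-0.04,0,0,0],[255,0,0,-0.04,0,0,0],[255,0,0,-0.04,0,0,-5.9],[255,0,0,0,0,0,-7],[255,0,0,0,0,0,-7],[255,0,0,0,0,0,-7],[255,0,0,0,0,0,-7],[255,0,0,0,0,0,-7]]])

```text
clock: 19.27
position: [471.1, -356.6, 311.5]
ee_rot: [-0.32, 0.947, 0.002, -0.001]
contact_force: [-0.4, -0.2, -2.2]
gripper_width: 39.0
grasp_force: 61.7
```

>>> servo_tool(commands=[[[255,0,0,0,0,0,-7],[255,0,0,0,0,0,-7],[255,0,0,0,0,0,-7],[255,0,0,0,0,0,-7],[255,0,0,0,0,0,-7],[255,0,0,0,0,0,-7],[255,0,0,0,0,0,-8],[255,0,0,0,0,0,-1],[255,-0.03,-0.003,0,0,0,0],[255,-0.038,-0.0035,0,0,0,0]]])

```text
clock: 20.1
position: [481.0, -290.3, 311.3]
ee_rot: [-0.687, 0.727, 0.002, -0.001]
contact_force: [1.5, 1.1, -3.6]
gripper_width: 38.9
grasp_force: 61.8
```

>>> servo_tool(commands=[[[255,-0.038,-0.0035,0,0,0,0],[255,-0.038,-0.0035,0,0,0,0],[255,-0.038,-0.0035,0,0,0,0],[255,-0.038,-0.0035,0,0,0,0],[255,-0.038,-0.0035,0,0,0,0],[255,-0.038,-0.0035,0,0,0,0],[255,-0.038,-0.0035,0,0,0,0],[255,-0.038,-0.0035,0,0,0,0],[255,-0.038,-0.0035,0,0,0,0],[255,-0.038,-0.0035,0,0,0,0]]])

```text
clock: 20.93
position: [534.7, 90.0, 312.5]
ee_rot: [-0.688, 0.725, 0.001, -0.001]
contact_force: [0.5, -0.0, -2.7]
gripper_width: 38.9
grasp_force: 61.8
```

>>> servo_tool(commands=[[[255,-0.034,-0.003,0,0,0,0],[255,0,0,0,0,0,0],[255,0,0,0,0,0,0],[255,0,0,0,0,0,0]]])

```text
clock: 21.27
position: [539.6, 121.9, 312.4]
ee_rot: [-0.689, 0.725, 0.0, -0.001]
contact_force: [-0.1, -1.2, -3.3]
gripper_width: 39.0
grasp_force: 61.8
```

```bash
python3 -c "
from h import *
st()"
```

```text
t 21.3 pos [539.6 121.9 312.4] yaw -92.90 in press [ -3.2 -71.7 312.4] F [-0.1 -1.2 -3.3] w 39.0
```

>>> servo_tool(commands=[[[255,-0.0177,-0.003,0.03,0,0,0],[255,0,0,0.04,0,0,0],[255,0,0,0.03,0,0,0],[255,0,0,0.015,0,0,0],[255,0,0,0,0,0,0],[255,0,0,0,0,0,0]]])

```text
clock: 21.77
position: [544.1, 138.1, 198.2]
ee_rot: [-0.689, 0.725, -0.0, -0.001]
contact_force: [0.2, 0.2, -1.9]
gripper_width: 39.0
grasp_force: 61.8
```

```bash
python3 -c "
from h import *
st()"
```

```text
t 21.8 pos [544.1 138.1 198.2] yaw -92.95 in press [  0.5 -55.2 198.2] F [ 0.2  0.2 -1.9] w 39.0
```

>>> servo_tool(commands=[[[255,0,0,0.015,0,0,0],[255,0,0,0.015,0,0,0],[255,0,0,0.008,0,0,0],[255,0,0,0.004,0,0,0],[255,0,0,0.002,0,0,0],[255,0,0,0.001,0,0,0],[255,0,0,0,0,0,0],[255,0,0,0,0,0,0]]])

```text
clock: 22.43
position: [544.7, 139.5, 154.9]
ee_rot: [-0.689, 0.724, -0.001, 0.001]
contact_force: [-0.3, 0.1, 2.5]
gripper_width: 39.0
grasp_force: 62.6
```

>>> servo_tool(commands=[[[0,0,0,0,0,0,0],[0,0,0,0,0,0,0],[0,0,0,0,0,0,0],[0,0,0,0,0,0,0],[0,0,0,0,0,0,0],[0,0,0,-0.02,0,0,0],[0,0,0,-0.04,0,0,0],[0,0,0,-0.04,0,0,7],[0,0,0,-0.04,0,0,7],[0,0,0,-0.04,0,0,7]]])

```text
clock: 23.27
position: [543.7, 139.3, 335.4]
ee_rot: [-0.543, 0.84, -0.0, 0.0]
contact_force: [1.4, -0.0, -0.1]
gripper_width: 85.1
grasp_force: 0.0
```

>>> servo_tool(commands=[[[0,0,0,-0.04,0,0,7],[0,0,0,-0.03,0,0,7],[0,0,0,0,0,0,7],[0,0,0,0,0,0,7],[0,0,0,0,0,0,7],[0,0,0,0,0,0,7],[0,0,0,0,0,0,7],[0,0,0,0,0,0,7],[0,0,0,0,0,0,7],[0,0,0,0,0,0,7]]])

```text
clock: 24.1
position: [544.0, 139.5, 403.2]
ee_rot: [0.036, 0.999, 0.0, 0.0]
contact_force: [0.1, -0.6, -0.5]
gripper_width: 85.4
grasp_force: 0.0
```

>>> servo_tool(commands=[[[0,0.0055,-0.0382,0,0,0,0],[0,0.0055,-0.0382,0,0,0,0],[0,0.0055,-0.0382,0,0,0,0],[0,0.0055,-0.0382,0,0,0,0],[0,0.0055,-0.0382,0,0,0,0],[0,0.0055,-0.0382,0,0,0,0],[0,0.0055,-0.0382,0,0,0,0],[0,0.0055,-0.0382,0,0,0,0],[0,0.0055,-0.0382,0,0,0,0],[0,0.0055,-0.0382,0,0,0,0]]])

```text
clock: 24.93
position: [462.8, -239.7, 403.6]
ee_rot: [0.033, 0.999, -0.0, 0.0]
contact_force: [1.9, 0.5, -0.1]
gripper_width: 85.5
grasp_force: 0.0
```

>>> servo_tool(commands=[[[0,0.0055,-0.0382,0,0,0,0],[0,0.0055,-0.0382,0,0,0,0],[0,0.0055,-0.0382,0,0,0,0],[0,0,0,0,0,0,0],[0,0,0,0,0,0,0]]])

```text
clock: 25.35
position: [438.7, -353.0, 402.4]
ee_rot: [0.035, 0.999, 0.0, -0.001]
contact_force: [-0.0, -0.9, 0.6]
gripper_width: 85.3
grasp_force: 0.0
```

```bash
python3 - <<'E'
from h import *
d=snap("wrist","w5");st();e=snap("side","s5")
a=cv2.imread("pics/w4.png");t=a[140:172,250:385]
r=cv2.matchTemplate(d["frame"],t,cv2.TM_CCOEFF_NORMED);_,v,_,l=cv2.minMaxLoc(r);print(v,l)
# expected location of block A in new view
K,T=cal("w5");print(proj([428.2,-355.6,160],K,T)-proj([428.2,-355.6,160],*cal("w4"))+[250,140])
px=(235+206.5/2.5+l[0]-250,100+155/2.5+l[1]-140);print(ray(px,160,K,T))
f=cv2.imread("pics/s4.png");m=cv2.absdiff(f,e["frame"]).max(2)>40
for n,s in(("press",np.s_[190:300,250:370]),("purple+stand",np.s_[90:190,255:300])):print(n,m[s].sum())
E
```

```text
t 25.4 pos [ 439.1 -351.9  402.8] yaw 176.06 in press [ -78.7 -550.   402.8] F [0.3 0.2 0.7] w 85.8
0.9604316353797913 (250, 139)
[[250.18174236 138.80283114]]
[ 428.47064181 -355.8604354   160.        ]
press 385
purple+stand 0
```

>>> servo_tool(commands=[[[0,0.0105,-0.0045,0.03,0,0,0],[0,0,0,0.04,0,0,0],[0,0,0,0.04,0,0,0],[0,0,0,0.04,0,0,0],[0,0,0,0.04,0,0,0],[0,0,0,0.04,0,0,0],[0,0,0,0.02,0,0,0],[0,0,0,0.015,0,0,0],[0,0,0,0.006,0,0,0],[0,0,0,0,0,0,0]]])

```text
clock: 26.28
position: [428.7, -353.6, 131.4]
ee_rot: [0.032, 0.999, 0.001, -0.001]
contact_force: [-0.3, 0.1, 0.4]
gripper_width: 85.4
grasp_force: 0.0
```

>>> servo_tool(commands=[[[0,0,0,0,0,0,0],[255,0,0,0,0,0,0],[255,0,0,0,0,0,0],[255,0,0,0,0,0,0],[255,0,0,0,0,0,0],[255,0,0,0,0,0,0],[255,0,0,0,0,0,0],[255,0,0,0,0,0,0],[255,0,0,0,0,0,0]]])

```text
clock: 27.03
position: [429.5, -355.8, 133.8]
ee_rot: [0.033, 0.999, -0.001, 0.001]
contact_force: [-0.8, 0.1, 5.4]
gripper_width: 39.1
grasp_force: 62.1
```

>>> servo_tool(commands=[[[255,0,0,-0.02,0,0,0],[255,0,0,-0.04,0,0,0],[255,0,0,-0.04,0,0,0],[255,0,0,-0.04,0,0,0],[255,0,0,-0.04,0,0,-6],[255,0,0,0,0,0,-7],[255,0,0,0,0,0,-7],[255,0,0,0,0,0,-7],[255,0,0,0,0,0,-7],[255,0,0,0,0,0,-7]]])

```text
clock: 27.87
position: [427.8, -354.2, 310.3]
ee_rot: [-0.321, 0.947, 0.002, -0.001]
contact_force: [0.8, 0.6, -4.1]
gripper_width: 39.2
grasp_force: 62.0
```

>>> servo_tool(commands=[[[255,0,0,0,0,0,-7],[255,0,0,0,0,0,-7],[255,0,0,0,0,0,-7],[255,0,0,0,0,0,-7],[255,0,0,0,0,0,-7],[255,0,0,0,0,0,-7],[255,0,0,0,0,0,-7],[255,0,0,0,0,0,-1],[255,-0.03,-0.006,0,0,0,0],[255,-0.038,-0.0073,0,0,0,0]]])

```text
clock: 28.7
position: [444.5, -288.2, 310.4]
ee_rot: [-0.687, 0.727, 0.002, -0.001]
contact_force: [2.0, 0.9, -3.1]
gripper_width: 38.5
grasp_force: 61.8
```

>>> servo_tool(commands=[[[255,-0.038,-0.0073,0,0,0,0],[255,-0.038,-0.0073,0,0,0,0],[255,-0.038,-0.0073,0,0,0,0],[255,-0.038,-0.0073,0,0,0,0],[255,-0.038,-0.0073,0,0,0,0],[255,-0.038,-0.0073,0,0,0,0],[255,-0.038,-0.0073,0,0,0,0],[255,-0.038,-0.0073,0,0,0,0],[255,-0.038,-0.0073,0,0,0,0],[255,-0.038,-0.0073,0,0,0,0]]])

```text
clock: 29.53
position: [536.3, 90.1, 311.3]
ee_rot: [-0.688, 0.725, 0.001, -0.001]
contact_force: [1.6, -0.8, -3.0]
gripper_width: 38.9
grasp_force: 61.8
```

>>> servo_tool(commands=[[[255,-0.016,-0.003,0,0,0,0],[255,0,0,0,0,0,0],[255,0,0,0,0,0,0]]])

```text
clock: 29.78
position: [540.2, 104.6, 310.9]
ee_rot: [-0.689, 0.724, 0.001, -0.001]
contact_force: [-0.6, -1.3, -4.3]
gripper_width: 39.0
grasp_force: 61.8
```

```bash
python3 -c "
from h import *
st()"
```

```text
t 29.8 pos [540.2 104.6 310.9] yaw -92.85 in press [ -1.6 -88.9 310.9] F [-0.6 -1.3 -4.3] w 39.0
```

>>> servo_tool(commands=[[[255,0.002,-0.0015,0.03,0,0,0],[255,0,0,0.04,0,0,0],[255,0,0,0.03,0,0,0],[255,0,0,0.015,0,0,0],[255,0,0,0,0,0,0],[255,0,0,0,0,0,0]]])

```text
clock: 30.28
position: [542.0, 100.4, 197.1]
ee_rot: [-0.689, 0.725, -0.0, -0.001]
contact_force: [1.0, 0.3, -3.1]
gripper_width: 38.9
grasp_force: 62.0
```

```bash
python3 -c "
from h import *
st()"
```

```text
t 30.3 pos [542.  100.4 197.1] yaw -92.96 in press [  0.3 -93.  197.1] F [ 1.   0.3 -3.1] w 38.9
```

>>> servo_tool(commands=[[[255,0,0,0.015,0,0,0],[255,0,0,0.015,0,0,0],[255,0,0,0.008,0,0,0],[255,0,0,0.004,0,0,0],[255,0,0,0.002,0,0,0],[255,0,0,0.001,0,0,0],[255,0,0,0,0,0,0],[255,0,0,0,0,0,0]]])

```text
clock: 30.95
position: [542.8, 101.8, 153.9]
ee_rot: [-0.689, 0.724, -0.001, 0.001]
contact_force: [-1.4, -1.6, 2.6]
gripper_width: 39.0
grasp_force: 62.8
```

>>> servo_tool(commands=[[[0,0,0,0,0,0,0],[0,0,0,0,0,0,0],[0,0,0,0,0,0,0],[0,0,0,0,0,0,0],[0,0,0,0,0,0,0],[0,0,0,-0.02,0,0,0],[0,0,0,-0.04,0,0,0],[0,0.036,0,-0.02,0,0,0],[0,0.036,0,0,0,0,0],[0,0.036,0.0005,0,0,0,0]]])

```text
clock: 31.78
position: [537.3, -6.4, 234.4]
ee_rot: [-0.69, 0.724, -0.001, 0.002]
contact_force: [-0.4, -0.0, -0.3]
gripper_width: 85.8
grasp_force: 0.0
```

>>> servo_tool(commands=[[[0,0,0,0,0,0,0],[0,0,0,0,0,0,0],[0,0,0,0,0,0,0]]])

```text
clock: 32.03
position: [536.5, -6.0, 232.3]
ee_rot: [-0.689, 0.725, -0.0, 0.0]
contact_force: [-0.2, 0.4, -0.0]
gripper_width: 85.2
grasp_force: 0.0
```

```bash
python3 - <<'E'
from h import *
e=snap("side","s6");d=snap("wrist","w6");st()
c=np.hstack([cv2.resize(e["frame"][180:320,240:370],(390,420),interpolation=cv2.INTER_CUBIC),cv2.resize(d["frame"][100:400],None,fx=.64,fy=1.4)])
cv2.imwrite("pics/c6.png",c)
E
```

```text
t 32.1 pos [536.6  -5.2 232.2] yaw -92.78 in press [   0.5 -198.7  232.2] F [-0.8 -0.2  0.5] w 85.9
```

View pics/c6.png

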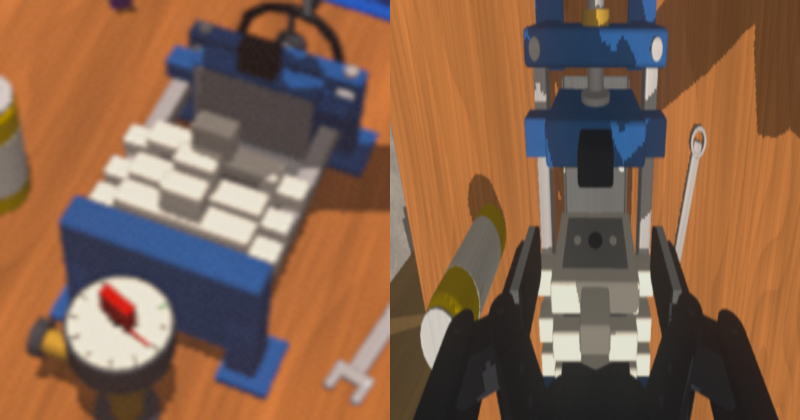

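All three plates hang on the bars: left crop shows three rows of lugs. The follower is open at the tail, with its black grip's near edge at wrist pixel ~(320,234).

```bash
python3 - <<'E'
from h import *
K,T=cal("w6");im=cv2.imread("pics/w6.png")
print(im[222:245,318].max(1))
g=ray((320,233.6),180,K,T);print(g,place((0,0,-PRESS[2]),g-[PRESS[0],PRESS[1],0]))
E
```

```text
[ 34  35  33  33  33  34  35  33  34  34  34  51  94 112 114 114 114 114
 114 114 114 114 113]
[537.7091905    1.59596269 180.        ] [[   1.25425211 -191.90138902  180.        ]]
```

>>> servo_tool(commands=[[[0,0.004,0,0.03,0,0,-0.2],[0,0,0,0.03,0,0,0],[0,0,0,0.014,0,0,0],[0,0,0,0.005,0,0,0],[0,0,0,0,0,0,0]]])

```text
clock: 32.55
position: [535.8, -9.3, 152.0]
ee_rot: [-0.691, 0.723, 0.001, -0.001]
contact_force: [0.0, 0.5, 0.5]
gripper_width: 85.1
grasp_force: 0.0
```

>>> servo_tool(commands=[[[255,0,0,0,0,0,0],[255,0,0,0,0,0,0],[255,0,0,0,0,0,0],[255,0,0,0,0,0,0],[255,0,0,0,0,0,0],[255,0,0,0,0,0,0],[255,0,0,0,0,0,0],[255,0,0,0,0,0,0]]])

```text
clock: 33.22
position: [536.7, -9.8, 154.7]
ee_rot: [-0.691, 0.723, -0.001, 0.001]
contact_force: [-2.7, 2.7, 5.5]
gripper_width: 38.8
grasp_force: 64.8
```

>>> servo_tool(commands=[[[255,-0.008,0,-0.001,0,0,0],[255,-0.012,0,0,0,0,0],[255,-0.012,0,0,0,0,0],[255,-0.012,0,0,0,0,0],[255,-0.012,0,0,0,0,0],[255,-0.01,0,0,0,0,0],[255,-0.007,0,0,0,0,0],[255,-0.005,0,0,0,0,0],[255,-0.005,0,0,0,0,0],[255,-0.005,0,0,0,0,0]]])

```text
clock: 34.05
position: [541.1, 78.1, 154.7]
ee_rot: [-0.691, 0.723, -0.001, 0.0]
contact_force: [5.4, -6.2, 0.4]
gripper_width: 38.7
grasp_force: 64.3
```

>>> servo_tool(commands=[[[255,-0.003,0,0,0,0,0],[255,-0.003,0,0,0,0,0],[255,-0.003,0,0,0,0,0],[255,-0.003,0,0,0,0,0],[255,0,0,0,0,0,0]]])

```text
clock: 34.47
position: [541.7, 89.8, 154.7]
ee_rot: [-0.691, 0.723, -0.001, 0.0]
contact_force: [5.1, -5.1, 2.5]
gripper_width: 38.8
grasp_force: 64.4
```

>>> servo_tool(commands=[[[255,-0.002,0,0,0,0,0],[255,-0.002,0,0,0,0,0],[255,-0.002,0,0,0,0,0],[255,0,0,0,0,0,0]]])

```text
clock: 34.8
position: [541.9, 95.0, 154.7]
ee_rot: [-0.691, 0.723, -0.001, -0.0]
contact_force: [5.4, -7.8, 1.5]
gripper_width: 39.0
grasp_force: 64.4
```

>>> servo_tool(commands=[[[255,-0.0015,0,0,0,0,0],[255,-0.0015,0,0,0,0,0],[255,0,0,0,0,0,0]]])

```text
clock: 35.05
position: [542.1, 97.8, 154.8]
ee_rot: [-0.691, 0.723, -0.001, -0.0]
contact_force: [6.6, -8.0, 1.3]
gripper_width: 38.7
grasp_force: 64.4
```

>>> servo_tool(commands=[[[255,-0.001,0,0,0,0,0],[255,-0.001,0,0,0,0,0],[255,0,0,0,0,0,0]]])

```text
clock: 35.3
position: [542.1, 99.0, 154.7]
ee_rot: [-0.691, 0.723, -0.002, -0.001]
contact_force: [6.1, -10.5, 1.3]
gripper_width: 38.9
grasp_force: 64.4
```

>>> servo_tool(commands=[[[255,-0.001,0,0,0,0,0],[255,-0.001,0,0,0,0,0],[255,0,0,0,0,0,0]]])

```text
clock: 35.55
position: [542.1, 99.0, 154.7]
ee_rot: [-0.691, 0.723, -0.002, -0.002]
contact_force: [7.5, -18.4, -0.1]
gripper_width: 38.9
grasp_force: 64.3
```

>>> servo_tool(commands=[[[255,-0.001,0,0,0,0,0],[255,-0.001,0,0,0,0,0],[255,0,0,0,0,0,0]]])

```text
clock: 35.8
position: [542.1, 99.1, 154.7]
ee_rot: [-0.691, 0.723, -0.003, -0.003]
contact_force: [9.1, -24.4, 0.4]
gripper_width: 39.1
grasp_force: 64.4
```

Stalled at y 99 with the force rising, so it's packed. A touch more, ease off, then release and rise.

>>> servo_tool(commands=[[[255,-0.001,0,0,0,0,0],[255,-0.001,0,0,0,0,0],[255,0,0,0,0,0,0],[255,0.002,0,0,0,0,0],[255,0.002,0,0,0,0,0],[255,0.001,0,0,0,0,0],[255,0,0,0,0,0,0]]])

```text
clock: 36.38
position: [542.1, 99.0, 154.7]
ee_rot: [-0.69, 0.723, -0.002, -0.001]
contact_force: [6.4, -15.0, 0.6]
gripper_width: 39.0
grasp_force: 64.4
```

>>> servo_tool(commands=[[[200,0,0,0,0,0,0],[0,0,0,0,0,0,0],[0,0,0,0,0,0,0],[0,0,0,0,0,0,0],[0,0,0,0,0,0,0],[0,0,0,0,0,0,0],[0,0,0,-0.02,0,0,0],[0,0,0,-0.04,0,0,0],[0,0,0,-0.04,0,0,0],[0,0,0,-0.04,0,0,0]]])

```text
clock: 37.22
position: [540.7, 102.1, 295.8]
ee_rot: [-0.691, 0.723, 0.0, -0.001]
contact_force: [0.6, 0.8, 0.3]
gripper_width: 85.1
grasp_force: 0.0
```

>>> servo_tool(commands=[[[0,-0.038,0,-0.012,0,0,0],[0,-0.038,0,-0.012,0,0,0],[0,-0.037,-0.001,-0.012,0,0,0],[0,0,0,0,0,0,0],[0,0,0,0,0,0,0],[0,0,0,0,0,0,0]]])

```text
clock: 37.72
position: [547.0, 215.0, 329.7]
ee_rot: [-0.691, 0.723, 0.0, -0.001]
contact_force: [0.0, -0.1, -0.8]
gripper_width: 85.3
grasp_force: 0.0
```

```bash
python3 - <<'E'
from h import *
d=snap("wrist","w7");st();e=snap("side","s7");K,T=cal("w7")
print(proj(place(PRESS,[[0,108,150],[0,108,172],[0,0,148],[0,-78,143]]),K,T))
cv2.imwrite("pics/c7.png",cv2.resize(d["frame"][80:330,220:420],(480,600),interpolation=cv2.INTER_CUBIC))
E
```

```text
t 37.8 pos [547.  214.3 329.6] yaw -92.64 in press [ -0.6  21.  329.6] F [ 0.5  0.4 -0.4] w 84.9
[[319.69880137 249.84197901]
 [319.6652888  258.97398982]
 [320.25520027 159.79230377]
 [320.72612117  82.9149663 ]]
```

View pics/c7.png

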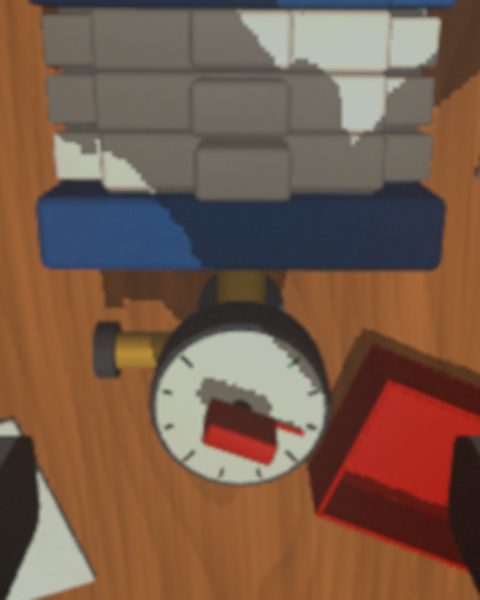

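The pack is tight: three plates are stacked between the follower edge (row 5) and the head (row 230) with no gaps. The red wing is at crop (240,430) with its pointer tip at (303,433). I'll fit the wing angle by projecting its box.

```bash
python3 - <<'E'
from h import *
K,T=cal("w7");im=cv2.imread("pics/w7.png");hsv=cv2.cvtColor(im,cv2.COLOR_BGR2HSV)
red=(((hsv[...,0]<8)|(hsv[...,0]>172))&(hsv[...,1]>130)&(hsv[...,2]>50))
m=np.zeros_like(red);m[235:285,296:350]=red[235:285,296:350]
m=cv2.morphologyEx(m.astype(np.uint8),cv2.MORPH_OPEN,np.ones((4,4)))>0
box=np.array([[a,b,z] for a in(-17,17) for b in(-6,6) for z in(158,186)],float)
res=[]
for th in range(0,180,1):
  for dx in(-2,-1,0,1,2):
   for dy in(-2,-1,0,1,2):
    P=place((0,0,np.radians(th)),box)+[dx,108+dy,0]
    h=cv2.convexHull(proj(place(PRESS,P),K,T).astype(np.float32))
    r=np.zeros(im.shape[:2],np.uint8);cv2.fillConvexPoly(r,np.round(h*8).astype(np.int32),1,shift=3);r=r>0
    res.append(((r&m).sum()/(r|m).sum(),th,dx,dy))
for x in sorted(res)[::-1][:8]:print(x)
P=ray((220+303/2.4,80+433/2.4),154,K,T);g=place(PRESS,[0,108,154])[0];d=P-g;print("pointer press angle",np.degrees(np.arctan2(d[1],d[0]))+3,np.hypot(*d[:2]))
st()
E
```

```text
(np.float64(0.7371349095966621), 150, -2, 2)
(np.float64(0.7310344827586207), 156, -2, 2)
(np.float64(0.7310344827586207), 152, 1, 1)
(np.float64(0.7310344827586207), 149, 0, 1)
(np.float64(0.7301808066759388), 147, 1, 1)
(np.float64(0.7300275482093664), 157, 0, 0)
(np.float64(0.7300275482093664), 157, -1, 0)
(np.float64(0.7300275482093664), 157, -2, 0)
pointer press angle 159.61923733005708 33.95416027184562
t 37.8 pos [547.1 213.9 329.7] yaw -92.68 in press [ -0.4  20.6 329.7] F [ 0.8  0.4 -0.4] w 85.4
```

>>> servo_tool(commands=[[[0,-0.03,-0.0003,0,0,0,-5.7],[0,0,0,0,0,0,5.7],[0,-0.03,-0.0004,0,0,0,0],[0,-0.0274,-0.0003,0,0,0,0],[0,0,0,0.01,0,0,-7],[0,0,0,0.01,0,0,-7],[0,0,0,0.01,0,0,-7],[0,0,0,0.01,0,0,-7],[0,0,0,0.01,0,0,-7],[0,0,0,0.01,0,0,-7]]])

```text
clock: 38.65
position: [552.6, 300.6, 269.5]
ee_rot: [0.905, -0.426, -0.0, 0.0]
contact_force: [0.2, 0.5, -0.2]
gripper_width: 85.4
grasp_force: 0.0
```

>>> servo_tool(commands=[[[0,0,0,0.01,0,0,-7],[0,0,0,0.01,0,0,-7],[0,0,0,0,0,0,-7],[0,0,0,0,0,0,-5.7],[0,0,0,0,0,0,0],[0,0,0,0,0,0,0]]])

```text
clock: 39.15
position: [552.7, 301.0, 250.2]
ee_rot: [0.978, -0.209, -0.0, 0.0]
contact_force: [-0.4, -0.2, 0.2]
gripper_width: 85.4
grasp_force: 0.0
```

```bash
python3 - <<'E'
from h import *
d=snap("wrist","w8");st();K,T=cal("w8")
print(proj(place(PRESS,[[0,108,150],[0,108,172],[0,108,186]]),K,T))
cv2.imwrite("pics/c8.png",cv2.resize(d["frame"][190:340,220:420],(800,600),interpolation=cv2.INTER_CUBIC))
E
```

```text
t 39.2 pos [552.7 301.2 250.4] yaw -24.14 in press [  0.6 108.1 250.4] F [-0.7  0.8 -0.1] w 85.5
[[321.92225896 203.57641728]
 [322.02409919 212.63489173]
 [322.09883946 219.28288226]]
```

View pics/c8.png

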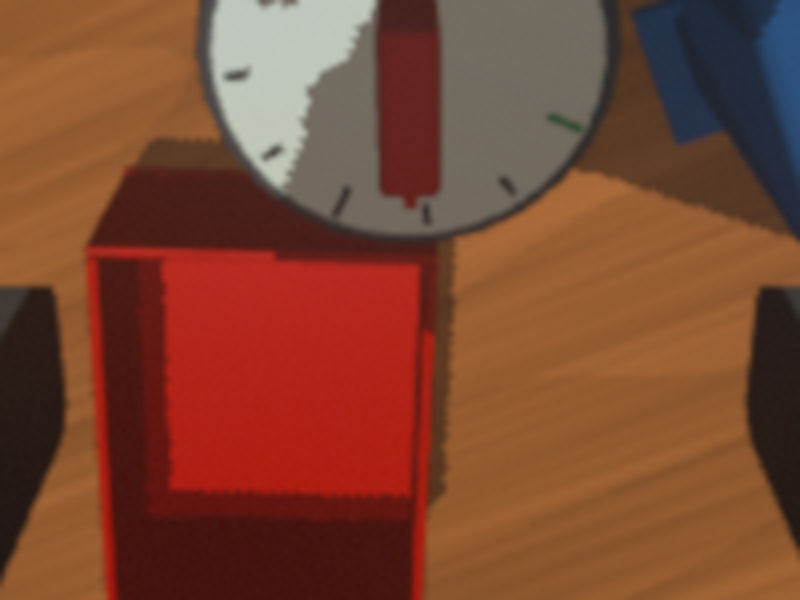

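The wing lies exactly along the tool's x axis, centred at column 322; the green tick is to the right at crop (565,122). The pointer sits at the wing's bottom end, so turn back ≈66°. I'll descend and grip.

>>> servo_tool(commands=[[[0,0,0,0.03,0,0,0],[0,0,0,0.03,0,0,0],[0,0,0,0.02,0,0,0],[0,0,0,0.009,0,0,0],[0,0,0,0,0,0,0],[255,0,0,0,0,0,0],[255,0,0,0,0,0,0],[255,0,0,0,0,0,0],[255,0,0,0,0,0,0],[255,0,0,0,0,0,0]]])

```text
clock: 40.03
position: [552.9, 302.3, 162.4]
ee_rot: [0.978, -0.207, 0.001, -0.001]
contact_force: [0.2, -0.2, 0.1]
gripper_width: 25.4
grasp_force: 0.0
```

>>> servo_tool(commands=[[[255,0,0,0,0,0,0],[255,0,0,0,0,0,0],[255,0,0,0,0,0,0],[255,0,0,0,0,0,0],[255,0,0,0,0,0,0]]])

```text
clock: 40.45
position: [552.1, 300.8, 162.3]
ee_rot: [0.978, -0.207, -0.0, 0.001]
contact_force: [-2.3, -3.9, 5.2]
gripper_width: 11.0
grasp_force: 60.8
```

Gripped at 11 mm. I'll turn it counter-clockwise 60° first, checking torque.

>>> servo_tool(commands=[[[255,0,0,0,0,0,-6],[255,0,0,0,0,0,-6],[255,0,0,0,0,0,-6],[255,0,0,0,0,0,-6],[255,0,0,0,0,0,-6],[255,0,0,0,0,0,-6],[255,0,0,0,0,0,-6],[255,0,0,0,0,0,-6],[255,0,0,0,0,0,-6],[255,0,0,0,0,0,-6]]])

```text
clock: 41.28
position: [552.1, 300.5, 162.3]
ee_rot: [0.95, 0.312, -0.001, 0.001]
contact_force: [-3.4, -4.5, 6.0]
gripper_width: 10.9
grasp_force: 60.9
```

>>> servo_tool(commands=[[[255,0,0,0,0,0,0],[255,0,0,0,0,0,0]]])

```text
clock: 41.45
position: [552.1, 300.5, 162.3]
ee_rot: [0.951, 0.31, -0.001, 0.001]
contact_force: [-3.0, -5.1, 5.6]
gripper_width: 10.9
grasp_force: 60.9
```

```bash
python3 -c "
from h import *
from bench import arm
st();print(arm.read_state()['wrist_torque'])"
```

```text
t 41.5 pos [552.1 300.5 162.3] yaw 36.06 in press [ -0.  107.3 162.3] F [-3.  -5.1  5.6] w 10.9
[-1.29450921  0.78701509  0.06645469]
```

>>> servo_tool(commands=[[[255,0,0,0,0,0,-2.5],[255,0,0,0,0,0,-2.5],[255,0,0,0,0,0,0],[255,0,0,0,0,0,0]]])

```text
clock: 41.78
position: [552.1, 300.5, 162.2]
ee_rot: [0.936, 0.351, -0.001, 0.001]
contact_force: [-3.5, -4.5, 5.4]
gripper_width: 10.7
grasp_force: 60.9
```

```bash
python3 -c "
from h import *
from bench import arm
st();print(arm.read_state()['wrist_torque'])"
```

```text
t 41.8 pos [552.1 300.5 162.2] yaw 41.06 in press [ -0.  107.3 162.2] F [-3.5 -4.5  5.4] w 10.7
[-1.35762503  0.79647752  0.01406573]
```

>>> servo_tool(commands=[[[255,0,0,0,0,0,-1],[255,0,0,0,0,0,-1],[255,0,0,0,0,0,0],[255,0,0,0,0,0,0]]])

```text
clock: 42.12
position: [552.1, 300.5, 162.3]
ee_rot: [0.931, 0.366, -0.001, 0.001]
contact_force: [-2.6, -4.0, 6.5]
gripper_width: 10.1
grasp_force: 61.3
```

```bash
python3 -c "
from h import *
from bench import arm
st();print(arm.read_state()['wrist_torque'])"
```

```text
t 42.1 pos [552.1 300.5 162.3] yaw 42.91 in press [ -0.  107.3 162.3] F [-2.6 -4.   6.5] w 10.1
[-1.25836137  0.8071592  -0.54057768]
```

The torque rose at yaw ≈42° (the expected zero direction), so the stop is reached. I'll release, rise and look.

>>> servo_tool(commands=[[[0,0,0,0,0,0,0],[0,0,0,0,0,0,0],[0,0,0,0,0,0,0],[0,0,0,0,0,0,0],[0,0,0,0,0,0,0],[0,0,0,0,0,0,0],[0,0,0,-0.03,0,0,0],[0,0,0,-0.04,0,0,0],[0,0,0,-0.04,0,0,0],[0,0.02,0,-0.04,0,0,0]]])

```text
clock: 42.95
position: [564.9, 313.4, 312.1]
ee_rot: [0.93, 0.367, 0.0, -0.0]
contact_force: [1.3, 1.5, 0.0]
gripper_width: 85.7
grasp_force: 0.0
```

>>> servo_tool(commands=[[[0,-0.035,0,0,0,0,0],[0,-0.035,0,0,0,0,0],[0,-0.035,0,0,0,0,0],[0,0,0,0,0,0,0],[0,0,0,0,0,0,0]]])

```text
clock: 43.37
position: [488.6, 242.1, 309.5]
ee_rot: [0.93, 0.367, 0.001, -0.0]
contact_force: [0.2, 0.9, 0.2]
gripper_width: 85.5
grasp_force: 0.0
```

```bash
python3 - <<'E'
from h import *
d=snap("wrist","w9");st();e=snap("side","s9")
K,T=cal("w9");print(proj(place(PRESS,[[0,108,150],[-24,84,150]]),K,T))
g=proj(place(PRESS,[0,108,150]),K,T)[0].astype(int)
y,x=max(g[1]-50,0),g[0]-50
c=np.hstack([cv2.resize(d["frame"][y:y+100,x:x+100],(400,400),interpolation=cv2.INTER_CUBIC),cv2.resize(e["frame"][180:320,240:370],(400,400),interpolation=cv2.INTER_CUBIC)])
cv2.imwrite("pics/c9.png",c)
E
```

```text
t 43.4 pos [489.5 242.9 309.4] yaw 43.07 in press [-59.6  46.6 309.4] F [ 2.   0.4 -0.3] w 85.3
[[321.92841517  97.42504747]
 [321.26709125 133.90558569]]
```

View pics/c9.png

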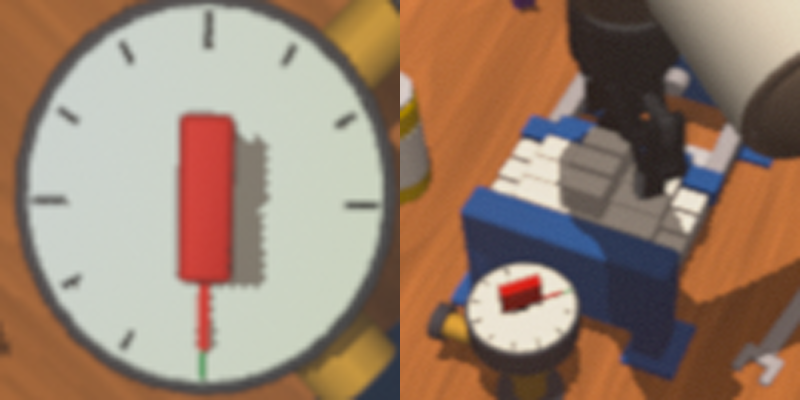

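The pointer lies on the green tick (crop (203,365)), the pack is closed against the head, and the arm is clear. Handing in.

```bash
python3 -c "
from bench import ticket
print(ticket.job_done())"
```

```text
the job is handed in; nothing more can be done
None
```

I drew the follower back, hung all three white plates on the bars, and closed them up face to face against the head. I then turned the red peak pointer back to its zero stop, let go of everything, and handed the job in at about 43 s.

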